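Raise the prism table two rungs and seat it on its pawl

ROBOT

A 6-joint arm with a two-finger parallel gripper is mounted at the origin on the work surface. World frame = base frame: x ahead of the robot, y to its left, z up, the work surface at z = 0. Lengths are in mm, angles in rad, forces in N, time in s.
With the tool pointing down it reaches from about 350 to 975 mm from the base axis. Payload 7.1 kg.
Tool frame: the origin (TCP) lies at the very end of the fingers, on their centre line; the grasp point (between the pads) lies env.grip_depth behind it (env.grip_depth is the distance from the TCP to the grasp point, in mm); x points along the fingers, y is the direction in which the jaws open and shut, and the axes are right-handed (so a half turn about x gives the same grasp; the last joint's range is limited). The gripper opens to 88 mm and grips with 3 to 60 N. Pads are 20 mm wide; open, the fingers measure 115 mm over their backs; the gripper's body (75 mm by 178 mm) begins 61 mm behind the grasp point.
Start: joints at [-1.303, 0.423, 1.63, -0, 1.089, -0.019], TCP at [176.821, -599.449, 222.675] pointing down, gripper open.
Joint ranges: [-3, 3], [-0.9, 2.11], [0.09, 2.58], [-1.31, 4.45], [0.11, 2.69], [-2.54, 2.54]. Speed limits (rad/s): [2.39, 2.39, 3.01, 3.14, 3.14, 3.14].

INTERFACE

Orientations are given as a unit quaternion [w, x, y, z].
In Python, from station import env gives the robot as it stands.
- The arm moves only by the shell command python3 -m creep 'ROWS' [FORCE]. ROWS is JSON, one flat list of numbers, 7 for each row, row after row: the shift along the tool's x, y, z in cm, then the turn, a rotation vector about the tool's x, y, z in degrees, then the opening, from -1 (shut) to 1 (fully open), so that 0 is half open. In form: [tx, ty, tz, wx, wy, wz, grip, tx, ty, tz, wx, wy, wz, grip, ...]. A call has exactly 8 rows; each row shifts and turns the pose as measured when the row begins, along the tool's axes as they then stand; what a row does not reach is not made up. A row lasts 1/10 s, in which the tool goes at most 50 mm and 8.59 degrees, less where a joint would pass 70% of its speed; a pose out of reach is approached as far as the arm can. A call is refused whole if a number of a shift passes 5 or a number of a turn 8.59, either way. A call with a gripper value outside its range is refused whole. The fingers move at their own pace and stop on an object; FORCE is the grip in N (left out, the last holds). Time passes only in rows, so rows that do not move let the fingers close, or fill a call up. It gives the time, the measured TCP pose, the force and the opening at its end, in the units of the state.
- env.state(): the state, without advancing time (a new reading comes with each control period).
- env.grab_frame(name): name is "scene" or "top"; returns a dict with "frame" (384x512x3 uint8, blue, green, red), "fovy" (degrees; the focal length in pixels is half the picture's height over the tangent of half this angle, whatever the lens; pixels are square), "cx", "cy" (the principal point, pixels), "R" (3x3) and "t" (3): a world point X has camera coordinates R X + t. Camera axes: x right, y down, z forward; pixel columns grow to the right and rows downward; lengths in mm; the calibration is good to about 2 mm. A picture is of the moment at which its call begins. There is no depth.
- env.hand_in(): hands the job in, once; it reports no verdict.
The state is a dict: "clock": time; "qpos": joint angles; "joint_vel": joint speeds; "joint_torque": joint torques, N m; "position": TCP position; "tcp_rot": TCP orientation; "ft_force": force on the tool from outside, world axes, zero at the start; "ft_torque": the same for the moment, N m; "gripper_width": finger opening in mm.
Only numpy, scipy, OpenCV 4.12 (cv2) and the standard library are available. Lean on these libraries where they do the work, as an engineer would, in place of code of your own. Each camera call takes 0.05 s, during which the arm holds its last target.

TASK

Raise the prism table on its ladder stand by two rungs (two clicks of the pawl), so that the crystal prism comes level with the clamped draw tube, then lower it gently until the second rung sits on the pawl. Before you let go, prove the catch by pressing the table down with about ten newtons for a moment; do not ram it or let it drop, and leave the prism standing on the table and the other things where they are.

Things in the scene. Friction and masses are not known exactly. Their poses are not given: they have to be found in the camera images.
- stand: Grey cast-iron stand, fixed to the bench: a 112 mm square foot 14 mm thick with an upright U-shaped guide, 41 mm wide and 150 mm high, open to its own +x side. Origin: centre of the underside; z up.
- table_center (a point): Centre (half-way up) of the prism table: a round nickel disc 60 mm across, 12 mm thick, knurled rim, on top of a steel ladder bar that slides up and down in the stand's guide and cannot turn. 196 mm above the bench when right down; the rim is free all round (nothing within 40 mm below it but the bar). Disc and bar weigh about 0.6 kg; the slide drags by about 1 N.
- prism_table (a joint): Rise of table and bar in m: 0 = right down on its stop (start), top stop 0.122. Rungs 1, 2, 3 seat on the pawl at nominally 0.029, 0.072, 0.115, but all three really up to 12 mm higher or lower, by one unknown amount (fine screw). The pawl clicks in under a rung by 8 mm above its seat, so 0.094 to 0.104 is surely past rung 2, not rung 3. Past rung 3 it cannot be brought back.
- ladder_bar: Steel ladder bar (26 mm wide, 8 mm thick) under the table, rigid with it: a solid head, then three rungs 6 mm high at 43 mm pitch with open windows between, rung 1 uppermost. Origin: on the bar's axis, at bench level when the table is right down; it rises with the table.
- lock_housing: Iron housing fixed on the stand's +x side (origin: the stand's). In it a steel gravity pawl, 38 mm long, pivoted 108 mm up (12 mm either way, by the fine screw), its nose leaning up and in through a window of the bar. A rising rung pushes it out; it falls back by its weight and carries the rung. The seat yields only about 0.7 mm per 10 N; more than 24 N, table's weight included, damages it.
- prism_center (a point): Centre of the 60-degree crystal prism, a triangular block of 30 mm sides and 24 mm high, standing loose near the middle of the prism table (its top is 30 mm above the table's centre); weighs 40 g. z is its upright axis.
- tube_clamp: Nickel screw clamp on a pillar with an iron foot 100 x 90 mm, gripping a brass draw tube (36 mm diameter, 150 mm long, along the clamp's y, axis 286 mm above the bench, end 80 mm from the pillar towards the stand); highest point 374 mm. Fixed, on the stand's +y side, its pillar about 250 mm from the stand's middle. Origin: centre of the foot's underside.
- v_block: Grey iron V-block, 60 x 44 x 34 mm, loose bystander. Origin: centre of underside.
- lens_box: Lacquered mahogany lens box, 77 x 112 x 45 mm, loose bystander. Origin: centre of underside.
- steel_square: Blued steel square lying flat, arms 110 and 98 mm, 6 to 12 mm thick, loose bystander. Origin: within the angle, at bench level.
- eyepiece: Brass eyepiece standing upright, 38 mm diameter, 42 mm high, loose bystander. Origin: centre of underside.
- lens_cell: Brass ring cell with a lens, 56 mm diameter, 14 mm high, loose bystander. Origin: centre of underside.
- spirit_level: Iron spirit level, 120 x 22 x 24 mm, loose bystander. Origin: centre of underside.

How it is judged (in metres and radians):
On the way:
1. with the second rung on the pawl, the table is pressed down so that the pawl carries at least 11 N (table's weight included) (contact force between ladder_bar and lock_housing above 11 N and value of joint prism_table between 0.057 and 0.0872 m), for 0.4 s.
At the end, for the whole second after the job is handed in: The prism table rests by its own weight on the pawl under the second rung (rise 57 to 87 mm, pawl carrying more than 2.5 N, at rest), and the prism stands upright on it within 15 mm of its middle (value of joint prism_table between 0.057 and 0.0872 m and contact force between ladder_bar and lock_housing above 2.5 N and velocity of joint prism_table between -0.01 and 0.01 m/s and angle between prism_center's own z axis and vertical below 0.1 rad and horizontal distance between prism_center and table_center below 0.015 m and distance between prism_center and table_center below 0.024 m); the robot touches nothing.
It fails at once if the pawl is rammed: it carries more than 24 N (contact force between ladder_bar and lock_housing above 24 N).
It fails at once if the table is dropped: it sinks faster than 0.15 m/s (velocity of joint prism_table below -0.15 m/s).
It fails at once if the prism is tipped or shifted by more than 15 mm from the table's middle (angle between prism_center's own z axis and vertical above 0.25 rad or horizontal distance between prism_center and table_center above 0.015 m).
It fails at once if a bystander is moved by more than 20 mm (distance of any of v_block, lens_box, steel_square, eyepiece, lens_cell, spirit_level from where it was at the start of the episode above 0.02 m).
It also fails if it takes over 58 s, if anything falls off the work surface, if the arm or the gripper's body presses on something with over 40 N, if the wrist force passes 120 N, or if a joint passes its speed limit or range.

## Working session

There is one attempt and no reset: what is moved stays moved. The work goes in short steps, Python scripts to look and compute and a shell command to move; the robot and the scene stay as the last step left them, time stands still between calls to the robot, and variables do not carry over. Pictures are saved under pics/ and viewed, and the job is handed in when it is done.

```bash
mkdir -p pics; ls; python3 - <<'E'
from station import env
import cv2
print(env.state(), env.grip_depth)
for n in("scene","top"):
    f=env.grab_frame(n); cv2.imwrite(f"pics/{n}0.png",f["frame"]); print(n,f["fovy"],f["cx"],f["cy"],f["R"],f["t"])
E
```

```text
pics
{'clock': 0.0, 'qpos': array([-1.30299365e+00,  4.23820649e-01,  1.63066992e+00,  2.29388716e-05,
        1.08862882e+00, -1.90396444e-02]), 'joint_vel': array([ 1.18892179e-03,  2.79343957e-04,  7.28134271e-04, -1.23948382e-05,
       -1.18364183e-03,  1.05476318e-03]), 'joint_torque': array([-7.61442861e-04, -5.44627941e+01, -2.73668665e+01,  6.44491310e-02,
        2.28048133e-02, -1.00868326e-04]), 'position': array([ 176.68830935, -598.92693552,  221.92220504]), 'tcp_rot': array([-0.1005265 , -0.69978727, -0.10159951,  0.69990695]), 'ft_force': array([0.15590261, 0.02423698, 0.37401214]), 'ft_torque': array([ 0.01352644,  0.00662503, -0.00027601]), 'gripper_width': 87.96812625785768} 18.700000000000003
scene 47.938428797708426 248.63395919975926 189.532234140889 [[-0.42542468  0.90484942 -0.01616664]
 [ 0.64110442  0.2887176  -0.71107472]
 [-0.63874796 -0.31287324 -0.70293056]] [ 303.08387045 -265.96863282 1476.22169653]
top 54.90331795486271 256.6875585393728 182.41578911561652 [[ 0.01265466 -0.99991927  0.0011438 ]
 [-0.98235055 -0.01264579 -0.18662124]
 [ 0.18662064  0.00123801 -0.98243127]] [-21.23500832 633.7028612  949.3543288 ]
```

View pics/scene0.png

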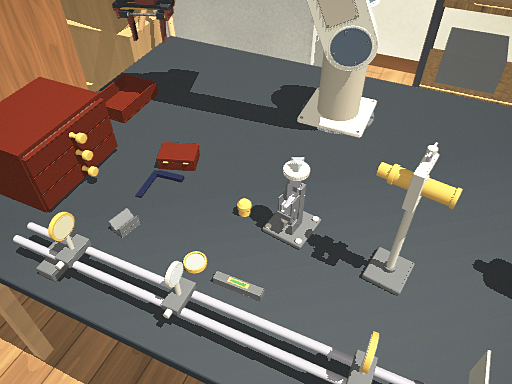

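View pics/top0.png

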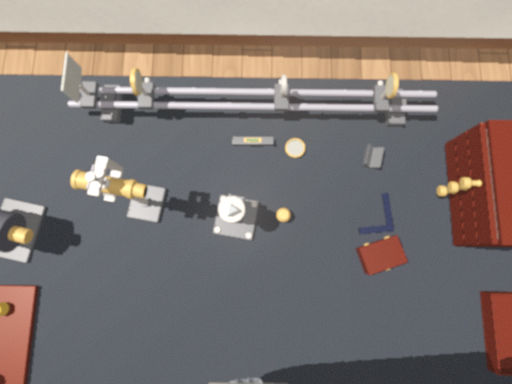

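Scene view: the stand is at about (290,215) with the table at (296,168), and the tube clamp is to its right at (410,200). Top view: table at about (232,209), eyepiece at (284,215). I'll enlarge both for exact pixels.

```bash
cat > h.py <<'E'
import numpy as np, cv2
from station import env
def cam(n):
    f=env.grab_frame(n); f["f"]=192/np.tan(np.radians(f["fovy"]/2)); f["R"]=np.array(f["R"]); f["t"]=np.array(f["t"]); return f
def proj(c,X):
    p=c["R"]@np.array(X,float)+c["t"]; return np.array([c["cx"]+c["f"]*p[0]/p[2], c["cy"]+c["f"]*p[1]/p[2]])
def ray(c,u,v):
    d=c["R"].T@np.array([(u-c["cx"])/c["f"],(v-c["cy"])/c["f"],1]); return -c["R"].T@c["t"], d/np.linalg.norm(d)
def plane(c,u,v,z):
    o,d=ray(c,u,v); return o+d*(z-o[2])/d[2]
def tri(c1,p1,c2,p2):
    o1,d1=ray(c1,*p1); o2,d2=ray(c2,*p2)
    s=np.linalg.lstsq(np.stack([d1,-d2],1),o2-o1,rcond=None)[0]
    a=o1+s[0]*d1;b=o2+s[1]*d2; return (a+b)/2,np.linalg.norm(a-b)
def zoom(c,u0,v0,w,h,k,name):
    cv2.imwrite("pics/"+name,cv2.resize(c["frame"][v0:v0+h,u0:u0+w],None,fx=k,fy=k,interpolation=cv2.INTER_CUBIC))
E
python3 - <<'E'
from h import *
s=cam("scene");t=cam("top")
zoom(s,250,140,90,120,5,"s1.png"); zoom(t,190,170,110,90,7,"t1.png")
E
```

```text
(no output)
```

View pics/s1.png

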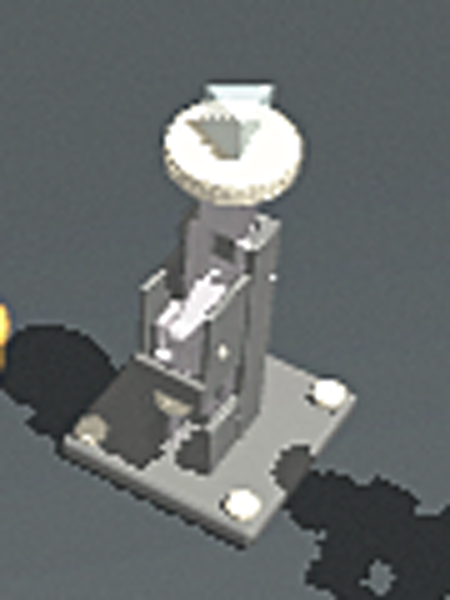

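View pics/t1.png

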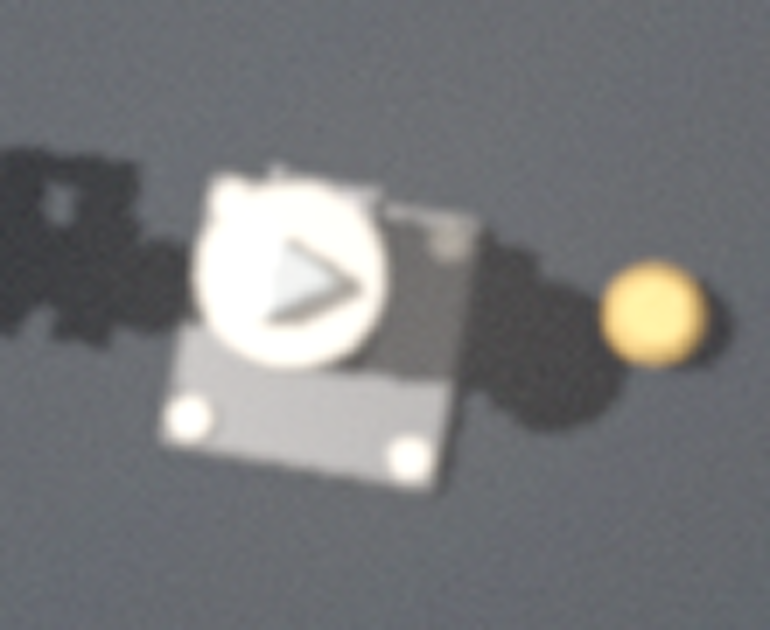

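```bash
python3 - <<'E'
from h import *
s=cam("scene");t=cam("top")
pt=(190+291/7-.4,170+273/7-.4); ps=(250+233/5-.4,140+148/5-.4)
print("tri",tri(t,pt,s,ps)); print("top@202",plane(t,*pt,202),"scene@202",plane(s,*ps,202))
# disc ellipse by mask
for c,(u0,v0,w,h) in ((t,(215,190,40,40)),(s,(278,155,36,30))):
    g=c["frame"][v0:v0+h,u0:u0+w]; m=(g.min(2)>190).astype(np.uint8)
    cs=max(cv2.findContours(m,0,2)[0],key=cv2.contourArea); e=cv2.fitEllipse(cv2.convexHull(cs)); print(e[0][0]+u0,e[0][1]+v0,e[1],plane(c,e[0][0]+u0,e[0][1]+v0,202))
# foot corners z=14
cn=[plane(t,190+u/7-.4,170+v/7-.4,14)[:2] for u,v in((162,440),(437,490),(478,215))]
print(cn, [np.linalg.norm(cn[0]-cn[1]),np.linalg.norm(cn[1]-cn[2])], "centre",(cn[0]+cn[2])/2)
d=cn[0]-cn[1]; print("stand y dir deg",np.degrees(np.arctan2(d[1],d[0])))
print("eyepiece",plane(t,190+655/7,170+313/7,42),"clamp foot", plane(t,147,202,10))
for u,v in ((105,160),(73,180),(145,190)): print(plane(t,u,v,286))
E
```

```text
tri (array([545.13006934,  44.22976712, 199.8398122 ]), np.float64(1.4266504331201755))
top@202 [544.64814904  44.75480757 202.        ] scene@202 [547.68709862  44.29223282 202.        ]
228.9254846572876 215.5098114013672 (30.48869514465332, 46.17510986328125) [528.63230514  49.50958312 202.        ]
296.4499740600586 168.0425043106079 (24.052846908569336, 26.116254806518555) [543.80666667  43.4251406  202.        ]
[array([499.23249567, 107.44494966]), array([480.96024864,  -2.20732665]), array([591.08887166, -17.13096657])] [np.float64(111.16427803563828), np.float64(111.13518181006292)] centre [545.16068366  45.15699155]
stand y dir deg 80.53927029365445
eyepiece [548.36068999 -87.74513098  42.        ] clamp foot [582.79429705 297.39888299  10.        ]
[635.37153768 310.29755173 286.        ]
[591.12756117 373.8478007  286.        ]
[571.71881924 220.64955176 286.        ]
```

Table axis found at about (545.5, 44.7); foot centre and triangulated disc agree within about 2 mm, and the height is close to 202. Stand yaw is about -9°. Next, tool axes and required displacements for a top-down grasp on the rim.

```bash
cat >> h.py <<'E'
from scipy.spatial.transform import Rotation as Ro
def tool():
    s=env.state(); q=s["tcp_rot"]; return s,Ro.from_quat([q[1],q[2],q[3],q[0]]).as_matrix()
def todo(target):
    s,M=tool(); print("clk",round(s["clock"],2),"pos",s["position"].round(2),"shift cm",(M.T@(np.array(target)-s["position"])/10).round(3)); 
    r=Ro.from_matrix(M)
    # desired: x down, y nearest to world direction
    for a in (81,-99):
        y=np.array([np.cos(np.radians(a)),np.sin(np.radians(a)),0]);x=np.array([0,0,-1.]);D=np.stack([x,y,np.cross(x,y)],1)
        print(a,"turn deg",np.degrees(Ro.from_matrix(M.T@D).as_rotvec()).round(2))
    print("F",s["ft_force"].round(2),"w",round(s["gripper_width"],1),"q",s["qpos"].round(2))
E
python3 - <<'E'
from h import *
print(tool()[1].round(3)); todo([545.5,44.7,275])
E
```

```text
[[-0.     0.283 -0.959]
 [ 0.001 -0.959 -0.283]
 [-1.    -0.001  0.   ]]
clk 0.3 pos [ 176.77 -599.28  222.4 ] shift cm [ -5.232 -51.34  -53.584]
81 turn deg [-1.5457e+02 -4.0000e-02  1.0000e-02]
-99 turn deg [2.543e+01 1.000e-02 3.000e-02]
F [-0.59 -0.54  0.44] w 87.8 q [-1.3   0.42  1.63 -0.    1.09 -0.02]
```

Jaws already lie roughly along y; the disc is round, so no turn is needed. Lift first, then traverse.

```bash
python3 -m creep '[-2,0,0,0,0,0,1,-3,-1.5,-1.5,0,0,0,1,-2,-3,-3,0,0,0,1,0,-3.2,-3.3,0,0,0,1,0,-3.2,-3.3,0,0,0,1,0,-3.2,-3.3,0,0,0,1,0,-3.2,-3.3,0,0,0,1,0,-3.2,-3.3,0,0,0,1]' && python3 -c "
from h import *
todo([545.5,44.7,275])"
```

```text
clock: 1.1
position: [322.6, -339.4, 294.8]
tcp_rot: [0.098, 0.701, 0.097, -0.7]
ft_force: [1.0, -0.7, 0.3]
gripper_width: 87.7
clk 1.1 pos [ 322.63 -339.44  294.78] shift cm [  1.984 -30.833 -31.964]
81 turn deg [-1.5508e+02  9.0000e-02 -1.5000e-01]
-99 turn deg [24.92 -0.11 -0.06]
F [ 1.02 -0.66  0.29] w 87.7 q [-0.84  0.1   1.89  0.    1.15  0.46]
```

```bash
python3 -m creep '[0,-3.2,-3.3,0,0,0,1,0,-3.2,-3.3,0,0,0,1,0,-3.2,-3.3,0,0,0,1,0,-3.2,-3.3,0,0,0,1,0,-3.2,-3.3,0,0,0,1,0,-3.2,-3.3,0,0,0,1,0,-3.2,-3.3,0,0,0,1,0,-2.5,-2.6,0,0,0,1]' && python3 -c "
from h import *
todo([545.5,44.7,275])"
```

```text
clock: 1.9
position: [506.8, -14.6, 297.1]
tcp_rot: [0.099, 0.703, 0.096, -0.698]
ft_force: [1.1, -0.5, 0.6]
gripper_width: 87.4
clk 1.9 pos [506.83 -14.62 297.06] shift cm [ 2.216 -4.656 -5.331]
81 turn deg [-155.09    0.29   -0.58]
-99 turn deg [24.91 -0.42 -0.21]
F [ 1.14 -0.52  0.62] w 87.4 q [-0.05  0.16  1.82 -0.    1.16  1.24]
```

```bash
python3 -m creep '[0,-1.5,-1.8,0,-0.2,-0.2,1,0,-1.3,-1.5,0,-0.2,0,1,0,-0.8,-0.9,0,0,0,1,0,-0.5,-0.6,0,0,0,1,0,-0.3,-0.3,0,0,0,1,0,-0.1,-0.1,0,0,0,1,0,0,0,0,0,0,1,0,0,0,0,0,0,1]' && python3 -c "
from h import *
todo([545.5,44.7,177.5])
s=cam('scene');t=cam('top')
zoom(s,220,60,160,150,4,'s2.png'); zoom(t,150,130,150,130,4,'t2.png')"
```

```text
clock: 2.7
position: [546.3, 48.4, 296.9]
tcp_rot: [-0.1, -0.7, -0.099, 0.7]
ft_force: [-0.5, -1.1, -0.2]
gripper_width: 87.7
clk 2.7 pos [546.25  48.41 296.87] shift cm [11.938  0.317  0.163]
81 turn deg [-1.5482e+02  1.4000e-01  6.0000e-02]
-99 turn deg [25.18  0.04 -0.1 ]
F [-0.45 -1.06 -0.25] w 87.7 q [ 0.07  0.23  1.73 -0.    1.19  1.36]
```

View pics/s2.png

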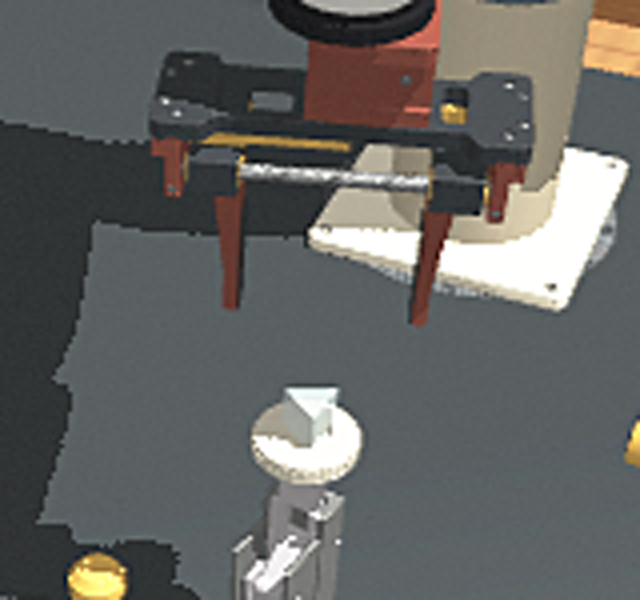

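View pics/t2.png

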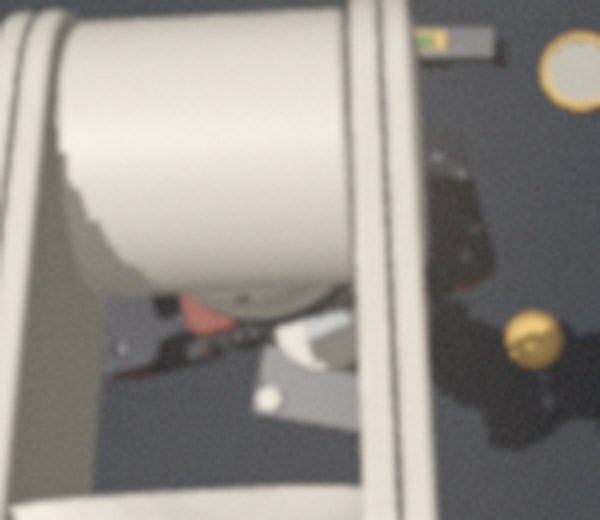

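The scene picture shows the open fingers above the disc, tips at zoomed (230,308) and (418,325), straddling it. Small lateral correction, then descend.

```bash
python3 -m creep '[1,0.2,0.1,0,0,0,1,2,0.1,0.1,0,0,0,1,2,0,0,0,0,0,1,2,0,0,0,0,0,1,1.5,0,0,0,0,0,1,0.8,0,0,0,0,0,1,0,0,0,0,0,0,1,0,0,0,0,0,0,1]' && python3 -c "
from h import *
todo([545.5,44.7,177.5])
s=cam('scene')
zoom(s,220,60,160,150,4,'s3.png')
X=env.state()['position'];print(proj(s,X),proj(s,[545.5,44.7,202]))"
```

```text
clock: 3.6
position: [543.9, 42.1, 198.2]
tcp_rot: [-0.099, -0.7, -0.098, 0.7]
ft_force: [-0.1, -0.4, 0.5]
gripper_width: 87.7
clk 3.6 pos [543.91  42.06 198.24] shift cm [ 2.073 -0.214 -0.228]
81 turn deg [-1.5497e+02  1.8000e-01  5.0000e-02]
-99 turn deg [25.03  0.03 -0.13]
F [-0.05 -0.43  0.48] w 87.7 q [ 0.06  0.34  1.83 -0.    0.98  1.35]
[295.77709279 169.11772583] [296.71531582 168.655769  ]
```

View pics/s3.png

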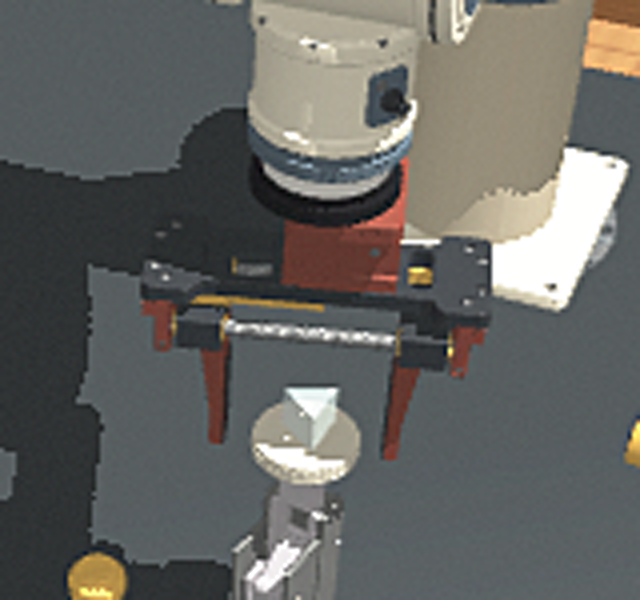

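Fingers straddle the disc evenly (tips at zoomed (215,443) and (392,458), disc centre at about x=306). Final descent, then close gently.

```bash
python3 -m creep '[0.6,-0.1,-0.1,0,0,0,1,0.6,-0.1,-0.1,0,0,0,1,0.5,0,0,0,0,0,1,0.3,0,0,0,0,0,1,0,0,0,0,0,0,1,0,0,0,0,0,0,1,0,0,0,0,0,0,1,0,0,0,0,0,0,1]' && python3 -c "
from h import *
todo([545.5,44.7,177.5])"
```

```text
clock: 4.45
position: [546.9, 45.0, 178.7]
tcp_rot: [0.1, 0.701, 0.098, -0.699]
ft_force: [0.8, 0.4, 0.2]
gripper_width: 87.6
clk 4.45 pos [546.91  44.96 178.73] shift cm [ 0.122 -0.015  0.143]
81 turn deg [-154.95    0.18   -0.3 ]
-99 turn deg [25.05 -0.22 -0.13]
F [0.82 0.36 0.18] w 87.6 q [ 0.06  0.37  1.84 -0.    0.93  1.35]
```

```bash
python3 -m creep '[0,0,0,0,0,0,0.7,0,0,0,0,0,0,0.6,0,0,0,0,0,0,0.5,0,0,0,0,0,0,0.45,0,0,0,0,0,0,0.4,0,0,0,0,0,0,0.35,0,0,0,0,0,0,0.3,0,0,0,0,0,0,0.3]' 12 && python3 -c "
from h import *
todo([545.5,44.7,177.5])"
```

```text
clock: 5.25
position: [547.3, 44.4, 179.2]
tcp_rot: [0.1, 0.702, 0.098, -0.699]
ft_force: [0.9, -0.2, 0.1]
gripper_width: 59.3
clk 5.25 pos [547.33  44.37 179.18] shift cm [ 0.167 -0.083  0.167]
81 turn deg [-154.95    0.24   -0.38]
-99 turn deg [25.05 -0.28 -0.18]
F [ 0.92 -0.18  0.06] w 59.3 q [ 0.06  0.37  1.84 -0.    0.93  1.35]
```

```bash
python3 -m creep '[0,0,0,0,0,0,0.2,0,0,0,0,0,0,0.1,0,0,0,0,0,0,0,0,0,0,0,0,0,0,-0.1,0,0,0,0,0,0,-0.1,0,0,0,0,0,-0.1,-0.2,0,0,0,0,0,-0.1,-0.3,0,0,0,0,0,-0.1]' 25; python3 -c "
from h import *
todo([545.5,44.7,177.5])
s=cam('scene')
zoom(s,220,60,160,150,4,'s4.png')"
```

```text
clock: 6.05
position: [547.3, 44.4, 184.7]
tcp_rot: [0.1, 0.702, 0.098, -0.699]
ft_force: [3.2, -0.7, -6.5]
gripper_width: 59.3
clk 6.05 pos [547.29  44.38 184.73] shift cm [ 0.722 -0.083  0.166]
81 turn deg [-154.94    0.25   -0.33]
-99 turn deg [25.05 -0.24 -0.18]
F [ 3.18 -0.69 -6.5 ] w 59.3 q [ 0.06  0.36  1.83 -0.    0.95  1.35]
```

View pics/s4.png

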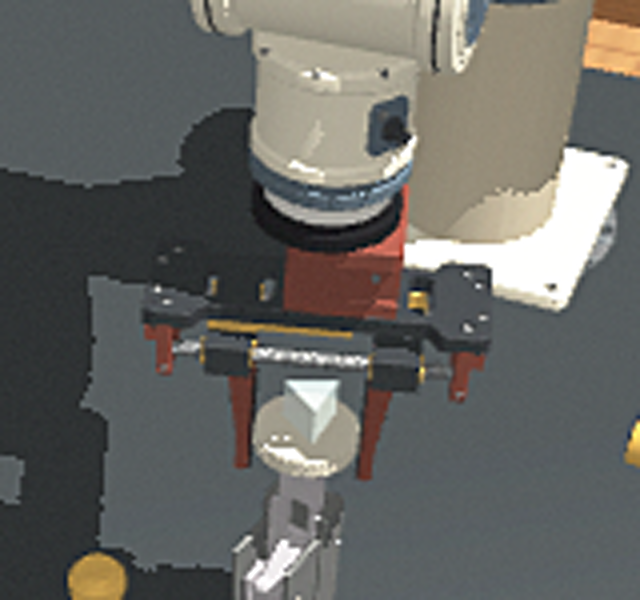

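The fingers grip the rim (zoomed (243,440) and (370,450)), the prism stands, and the sensor shows -6.5 N, so the table is lifted. Continue up.

```bash
python3 -m creep '[-0.3,0,0,0,0,0,0,-0.6,0,0,0,0,0,0,-0.8,0,0,0,0,0,0,-0.8,0,0,0,0,0,0,-0.8,0,0,0,0,0,0,-0.6,0,0,0,0,0,0,-0.3,0,0,0,0,0,0,0,0,0,0,0,0,0]'; python3 -c "
from h import *
todo([547.3,44.4,278.2])
s=cam('scene')
zoom(s,220,60,160,150,4,'s5.png')"
```

```text
clock: 6.9
position: [547.3, 44.4, 232.0]
tcp_rot: [0.1, 0.702, 0.097, -0.698]
ft_force: [3.3, -0.6, -7.3]
gripper_width: 60.1
clk 6.9 pos [547.29  44.37 232.01] shift cm [-4.619  0.018 -0.025]
81 turn deg [-154.95    0.26   -0.46]
-99 turn deg [25.05 -0.34 -0.19]
F [ 3.25 -0.58 -7.31] w 60.1 q [ 0.06  0.3   1.79 -0.    1.04  1.35]
```

View pics/s5.png

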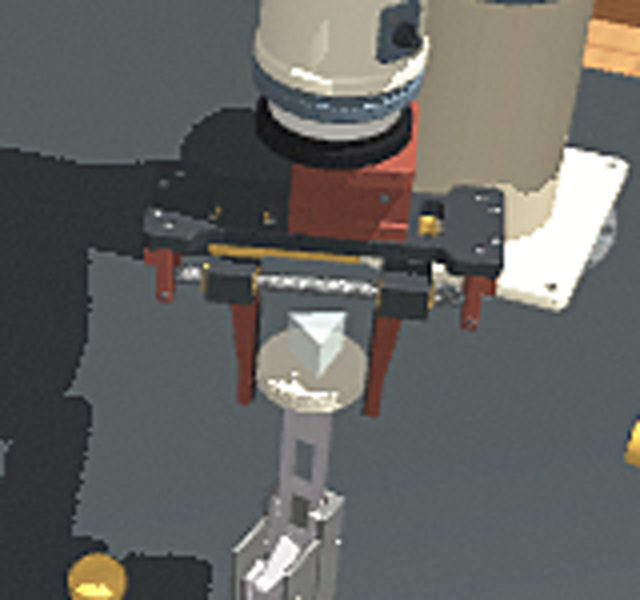

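The table has risen with the hand; ladder windows are visible at zoomed (303,440–510), and the prism is in place. By the TCP, rise is about 53 mm; going to about 99 mm.

```bash
python3 -m creep '[-0.3,0,0,0,0,0,0,-0.6,0,0,0,0,0,0,-0.8,0,0,0,0,0,0,-0.8,0,0,0,0,0,0,-0.7,0,0,0,0,0,0,-0.5,0,0,0,0,0,0,-0.2,0,0,0,0,0,0,0,0,0,0,0,0,0]'; python3 -c "
from h import *
todo([547.3,44.4,278.2])
s=cam('scene')
zoom(s,220,60,160,150,4,'s6.png')"
```

```text
clock: 7.75
position: [547.3, 44.4, 273.0]
tcp_rot: [0.1, 0.702, 0.097, -0.698]
ft_force: [4.2, -1.0, -7.2]
gripper_width: 59.4
clk 7.75 pos [547.29  44.38 272.96] shift cm [-0.524  0.001 -0.004]
81 turn deg [-154.95    0.27   -0.47]
-99 turn deg [25.05 -0.34 -0.2 ]
F [ 4.23 -1.01 -7.15] w 59.4 q [ 0.06  0.25  1.76 -0.    1.13  1.35]
```

View pics/s6.png

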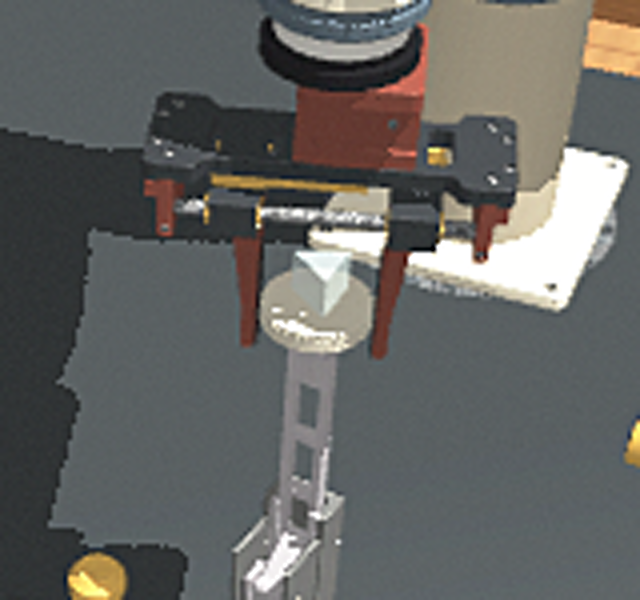

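```bash
python3 -c "
from h import *
s=cam('scene')
for r in (0,53,88,94,99): p=proj(s,[545.5,44.7,202+r]); b=proj(s,[575.5,55,190+r]);print(r,((p-[220,60])*4).round(1),((b-[220,60])*4).round(1))
zoom(s,280,100,50,60,10,'s7.png')
for k in range(1): print(env.state()['ft_force'].round(2),env.state()['position'].round(2))"
```

```text
0 [306.9 434.6] [303.8 488.8]
53 [312.9 361.6] [309.9 416.9]
88 [317.2 310.2] [314.1 366.2]
94 [318. 301.] [314.9 357.2]
99 [318.6 293.4] [315.5 349.6]
[ 4.4  -2.14 -6.26] [547.32  44.37 272.73]
```

View pics/s7.png

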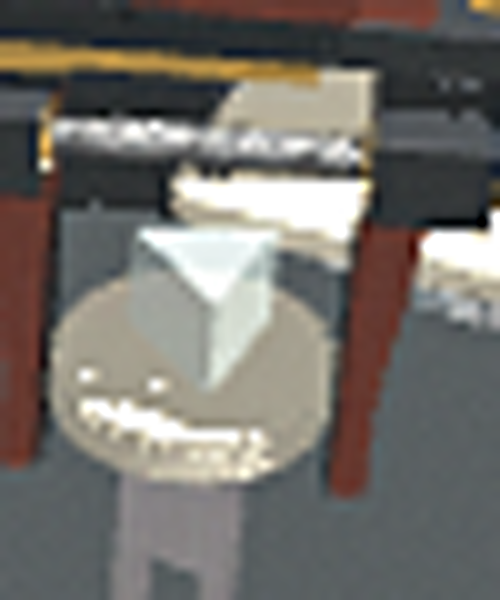

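The visible rim matches a rise of about 94–95 mm, with no slip. Another 4–5 mm puts it mid-window (0.094–0.104).

```bash
python3 -m creep '[-0.2,0,0,0,0,0,0,-0.2,0,0,0,0,0,0,-0.1,0,0,0,0,0,0,0,0,0,0,0,0,0,0,0,0,0,0,0,0,0,0,0,0,0,0,0,0,0,0,0,0,0,0,0,0,0,0,0,0,0]'; python3 -c "
from h import *
todo([547.3,44.4,278.2])"
```

```text
clock: 8.65
position: [547.3, 44.4, 277.2]
tcp_rot: [0.1, 0.702, 0.097, -0.698]
ft_force: [3.3, -1.6, -5.2]
gripper_width: 59.5
clk 8.65 pos [547.28  44.38 277.23] shift cm [-0.097 -0.001 -0.003]
81 turn deg [-154.95    0.28   -0.41]
-99 turn deg [25.05 -0.3  -0.2 ]
F [ 3.34 -1.55 -5.19] w 59.5 q [ 0.06  0.25  1.75 -0.    1.14  1.35]
```

Rise 98 mm. Lower freely to about 86 mm.

```bash
python3 -m creep '[0.1,0,0,0,0,0,0,0.2,0,0,0,0,0,0,0.2,0,0,0,0,0,0,0.2,0,0,0,0,0,0,0.2,0,0,0,0,0,0,0.1,0,0,0,0,0,0,0.05,0,0,0,0,0,0,0,0,0,0,0,0,0]'; python3 -c "
from h import *
todo([547.3,44.4,265])"
```

```text
clock: 9.45
position: [547.3, 44.4, 265.8]
tcp_rot: [0.1, 0.702, 0.097, -0.699]
ft_force: [3.1, -0.5, -5.7]
gripper_width: 59.5
clk 9.45 pos [547.3   44.38 265.82] shift cm [ 0.082 -0.002 -0.   ]
81 turn deg [-154.95    0.27   -0.4 ]
-99 turn deg [25.05 -0.29 -0.2 ]
F [ 3.12 -0.5  -5.68] w 59.5 q [ 0.06  0.26  1.76 -0.    1.11  1.35]
```

```bash
python3 -m creep '[0.03,0,0,0,0,0,0,0.03,0,0,0,0,0,0,0.03,0,0,0,0,0,0,0.03,0,0,0,0,0,0,0.03,0,0,0,0,0,0,0.03,0,0,0,0,0,0,0.03,0,0,0,0,0,0,0.03,0,0,0,0,0,0]'
```

```text
clock: 10.25
position: [547.3, 44.4, 263.5]
tcp_rot: [0.1, 0.702, 0.097, -0.698]
ft_force: [2.8, -1.7, -4.4]
gripper_width: 59.6
```

```bash
python3 -m creep '[0.03,0,0,0,0,0,0,0.03,0,0,0,0,0,0,0.03,0,0,0,0,0,0,0.03,0,0,0,0,0,0,0.03,0,0,0,0,0,0,0.03,0,0,0,0,0,0,0.03,0,0,0,0,0,0,0.03,0,0,0,0,0,0]'
```

```text
clock: 11.05
position: [547.3, 44.4, 260.8]
tcp_rot: [0.1, 0.702, 0.097, -0.698]
ft_force: [3.1, -2.1, -6.4]
gripper_width: 59.6
```

```bash
python3 -m creep '[0.03,0,0,0,0,0,0,0.03,0,0,0,0,0,0,0.03,0,0,0,0,0,0,0.03,0,0,0,0,0,0,0.03,0,0,0,0,0,0,0.03,0,0,0,0,0,0,0.03,0,0,0,0,0,0,0.03,0,0,0,0,0,0]'
```

```text
clock: 11.85
position: [547.3, 44.4, 258.2]
tcp_rot: [0.1, 0.702, 0.097, -0.698]
ft_force: [3.9, -1.0, -4.8]
gripper_width: 59.5
```

```bash
python3 -m creep '[0.03,0,0,0,0,0,0,0.03,0,0,0,0,0,0,0.03,0,0,0,0,0,0,0.03,0,0,0,0,0,0,0.03,0,0,0,0,0,0,0.03,0,0,0,0,0,0,0.03,0,0,0,0,0,0,0.03,0,0,0,0,0,0]'
```

```text
clock: 12.65
position: [547.3, 44.4, 255.6]
tcp_rot: [0.1, 0.702, 0.097, -0.698]
ft_force: [3.5, -1.3, -4.7]
gripper_width: 59.5
```

```bash
python3 -m creep '[0.03,0,0,0,0,0,0,0.03,0,0,0,0,0,0,0.03,0,0,0,0,0,0,0.03,0,0,0,0,0,0,0.03,0,0,0,0,0,0,0.03,0,0,0,0,0,0,0.03,0,0,0,0,0,0,0.03,0,0,0,0,0,0]'
```

```text
clock: 13.45
position: [547.3, 44.4, 253.0]
tcp_rot: [0.1, 0.702, 0.097, -0.699]
ft_force: [3.2, -0.9, -5.7]
gripper_width: 59.5
```

```bash
python3 -m creep '[0.03,0,0,0,0,0,0,0.03,0,0,0,0,0,0,0.03,0,0,0,0,0,0,0.03,0,0,0,0,0,0,0.03,0,0,0,0,0,0,0.03,0,0,0,0,0,0,0.03,0,0,0,0,0,0,0.03,0,0,0,0,0,0]'
```

```text
clock: 14.25
position: [547.3, 44.4, 250.4]
tcp_rot: [0.1, 0.702, 0.097, -0.699]
ft_force: [3.9, -1.2, -4.8]
gripper_width: 59.2
```

```bash
python3 -m creep '[0.03,0,0,0,0,0,0,0.03,0,0,0,0,0,0,0.03,0,0,0,0,0,0,0.03,0,0,0,0,0,0,0.03,0,0,0,0,0,0,0.03,0,0,0,0,0,0,0.03,0,0,0,0,0,0,0.03,0,0,0,0,0,0]'
```

```text
clock: 15.05
position: [547.3, 44.4, 247.8]
tcp_rot: [0.1, 0.702, 0.097, -0.699]
ft_force: [3.5, -1.5, -4.9]
gripper_width: 59.4
```

```bash
python3 -m creep '[0.03,0,0,0,0,0,0,0.03,0,0,0,0,0,0,0.03,0,0,0,0,0,0,0.03,0,0,0,0,0,0,0.03,0,0,0,0,0,0,0.03,0,0,0,0,0,0,0.03,0,0,0,0,0,0,0.03,0,0,0,0,0,0]'
```

```text
clock: 15.85
position: [547.3, 44.4, 245.2]
tcp_rot: [0.1, 0.702, 0.097, -0.699]
ft_force: [3.1, -0.8, -5.2]
gripper_width: 59.1
```

```bash
python3 -m creep '[0.03,0,0,0,0,0,0,0.03,0,0,0,0,0,0,0.03,0,0,0,0,0,0,0.03,0,0,0,0,0,0,0.03,0,0,0,0,0,0,0.03,0,0,0,0,0,0,0.03,0,0,0,0,0,0,0.03,0,0,0,0,0,0]';  python3 -c "
from h import *
s=cam('scene')
zoom(s,270,110,50,110,6,'s8.png')"
```

```text
clock: 16.65
position: [547.3, 44.4, 243.9]
tcp_rot: [0.1, 0.702, 0.097, -0.698]
ft_force: [1.6, -2.3, -0.1]
gripper_width: 59.1
```

View pics/s8.png

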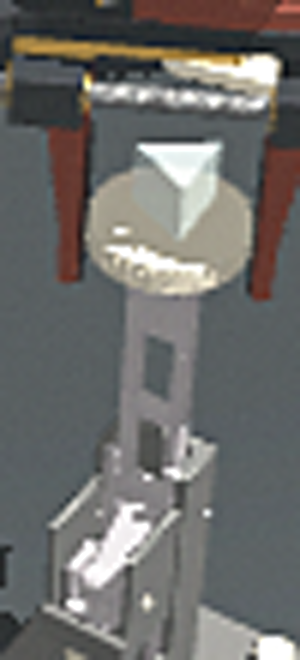

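Contact: the hand stopped at z=243.9 (rise about 64.7 mm), and the load moved off the sensor to the pawl; the prism is upright. Now press up gradually.

```bash
python3 -m creep '[0.03,0,0,0,0,0,0,0.03,0,0,0,0,0,0,0.03,0,0,0,0,0,0,0.03,0,0,0,0,0,0,0.03,0,0,0,0,0,0,0.03,0,0,0,0,0,0,0.03,0,0,0,0,0,0,0.03,0,0,0,0,0,0]'
```

```text
clock: 17.5
position: [547.4, 44.4, 243.4]
tcp_rot: [0.1, 0.702, 0.097, -0.698]
ft_force: [-1.6, -2.5, 6.3]
gripper_width: 59.6
```

```bash
python3 -m creep '[0.03,0,0,0,0,0,0,0.03,0,0,0,0,0,0,0.02,0,0,0,0,0,0,0.02,0,0,0,0,0,0,0.02,0,0,0,0,0,0,0.02,0,0,0,0,0,0,0.02,0,0,0,0,0,0,0.02,0,0,0,0,0,0]'
```

```text
clock: 18.3
position: [547.4, 44.4, 243.5]
tcp_rot: [0.1, 0.703, 0.097, -0.698]
ft_force: [-0.8, -1.5, 5.4]
gripper_width: 59.5
```

```bash
python3 -m creep '[0.03,0,0,0,0,0,0,0.04,0,0,0,0,0,0,0.04,0,0,0,0,0,0,0.04,0,0,0,0,0,0,0.04,0,0,0,0,0,0,0.04,0,0,0,0,0,0,0.04,0,0,0,0,0,0,0.04,0,0,0,0,0,0]'
```

```text
clock: 19.1
position: [547.4, 44.4, 243.3]
tcp_rot: [0.1, 0.703, 0.097, -0.697]
ft_force: [-1.3, -2.1, 7.2]
gripper_width: 59.2
```

```bash
python3 -m creep '[0.05,0,0,0,0,0,0,0.05,0,0,0,0,0,0,0.05,0,0,0,0,0,0,0.05,0,0,0,0,0,0,0.05,0,0,0,0,0,0,0.05,0,0,0,0,0,0,0.05,0,0,0,0,0,0,0.05,0,0,0,0,0,0]'
```

```text
clock: 19.9
position: [547.4, 44.4, 243.3]
tcp_rot: [0.1, 0.703, 0.097, -0.697]
ft_force: [-1.1, -1.5, 7.4]
gripper_width: 59.4
```

```bash
python3 -m creep '[0.06,0,0,0,0,0,0,0.07,0,0,0,0,0,0,0.07,0,0,0,0,0,0,0.07,0,0,0,0,0,0,0.07,0,0,0,0,0,0,0.07,0,0,0,0,0,0,0.07,0,0,0,0,0,0,0.07,0,0,0,0,0,0]'
```

```text
clock: 20.7
position: [547.5, 44.4, 243.2]
tcp_rot: [0.1, 0.704, 0.097, -0.696]
ft_force: [-2.9, -1.7, 9.9]
gripper_width: 59.2
```

About 10 N pressed and steady, with the rise unchanged. Hold briefly at this level, then ease off.

```bash
python3 -m creep '[0.06,0,0,0,0,0,0,0.06,0,0,0,0,0,0,0.06,0,0,0,0,0,0,0.06,0,0,0,0,0,0,0.06,0,0,0,0,0,0,0.04,0,0,0,0,0,0,0.02,0,0,0,0,0,0,0,0,0,0,0,0,0]'
```

```text
clock: 21.5
position: [547.4, 44.4, 243.5]
tcp_rot: [0.1, 0.705, 0.097, -0.696]
ft_force: [-0.5, -1.5, 3.2]
gripper_width: 59.4
```

```bash
python3 -m creep '[0,0,0,0,0,0,0,0,0,0,0,0,0,0,-0.01,0,0,0,0,0,0,-0.01,0,0,0,0,0,0,0,0,0,0,0,0,0,0,0,0,0,0,0,0,0,0,0,0,0,0,0,0,0,0,0,0,0,0]'
```

```text
clock: 22.3
position: [547.4, 44.4, 243.5]
tcp_rot: [0.1, 0.704, 0.097, -0.696]
ft_force: [-0.0, -2.0, 4.2]
gripper_width: 59.5
```

```bash
python3 -m creep '[-0.03,0,0,0,0,0,0,-0.02,0,0,0,0,0,0,-0.02,0,0,0,0,0,0,0,0,0,0,0,0,0,0,0,0,0,0,0,0,0,0,0,0,0,0,0,0,0,0,0,0,0,0,0,0,0,0,0,0,0]'
```

```text
clock: 23.1
position: [547.4, 44.4, 243.7]
tcp_rot: [0.1, 0.704, 0.097, -0.696]
ft_force: [0.6, -0.9, 2.6]
gripper_width: 59.2
```

```bash
python3 -m creep '[-0.03,0,0,0,0,0,0,-0.03,0,0,0,0,0,0,-0.02,0,0,0,0,0,0,0,0,0,0,0,0,0,0,0,0,0,0,0,0,0,0,0,0,0,0,0,0,0,0,0,0,0,0,0,0,0,0,0,0,0]' 10
```

```text
clock: 23.9
position: [547.5, 44.4, 243.9]
tcp_rot: [0.1, 0.704, 0.097, -0.696]
ft_force: [1.1, -1.2, 0.6]
gripper_width: 59.8
```

Load is off the hand. Open gradually.

```bash
python3 -m creep '[0,0,0,0,0,0,0.2,0,0,0,0,0,0,0.35,0,0,0,0,0,0,0.45,0,0,0,0,0,0,0.55,0,0,0,0,0,0,0.7,0,0,0,0,0,0,0.85,0,0,0,0,0,0,1,0,0,0,0,0,0,1]' 5;  python3 -c "
from h import *
todo([545.5,44.7,340])
s=cam('scene')
zoom(s,220,80,120,140,5,'s9.png')"
```

```text
clock: 24.7
position: [546.5, 45.0, 243.4]
tcp_rot: [0.099, 0.704, 0.098, -0.697]
ft_force: [-0.5, -0.1, -0.0]
gripper_width: 87.9
clk 24.7 pos [546.47  45.04 243.4 ] shift cm [-9.66   0.041  0.012]
81 turn deg [-1.5496e+02  1.2000e-01 -7.9000e-01]
-99 turn deg [25.04 -0.57 -0.09]
F [-0.53 -0.1  -0.01] w 87.9 q [ 0.06  0.28  1.79 -0.    1.06  1.35]
```

View pics/s9.png

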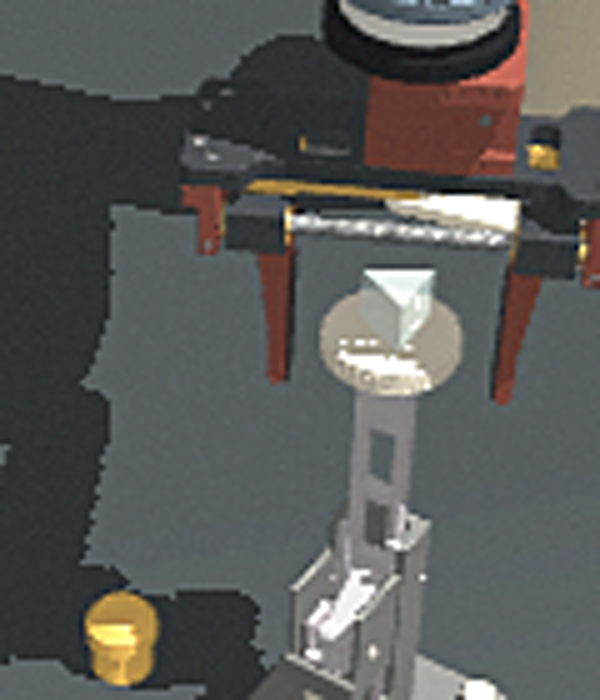

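The fingers are clear and the table stays up on the pawl with the prism standing. Retreat straight up.

```bash
python3 -m creep '[-0.5,0,0,0,0,0,1,-1,0,0,0,0,0,1,-1.5,0,0,0,0,0,1,-2,0,0,0,0,0,1,-2,0,0,0,0,0,1,-2,0,0,0,0,0,1,-1.5,0,0,0,0,0,1,-0.8,0,0,0,0,0,1]';  python3 -c "
from h import *
todo([545.5,44.7,340])"
```

```text
clock: 25.55
position: [545.0, 45.1, 365.0]
tcp_rot: [0.099, 0.704, 0.098, -0.696]
ft_force: [-0.6, 0.3, -1.0]
gripper_width: 87.4
clk 25.55 pos [544.96  45.12 364.96] shift cm [ 2.497  0.046 -0.015]
81 turn deg [-1.5496e+02  1.2000e-01 -8.4000e-01]
-99 turn deg [25.04 -0.61 -0.08]
F [-0.6   0.33 -1.01] w 87.4 q [ 0.06  0.16  1.65 -0.    1.31  1.35]
```

```bash
python3 -m creep '[-0.2,0,2,0,0,0,1,0,0,3,0,0,0,1,0,0,3,0,0,0,1,0,0,3,0,0,0,1,0,0,3,0,0,0,1,0,0,3,0,0,0,1,0,0,1.5,0,0,0,1,0,0,0,0,0,0,1]';  python3 -c "
from h import *
todo([545.5,44.7,340])
s=cam('scene');t=cam('top')
zoom(s,220,80,120,140,5,'s10.png'); cv2.imwrite('pics/t10.png',t['frame'])
for r in (60,65,70): print(r,((proj(s,[575.5,55,190+r])-[220,80])*5).round(1))
f0=cv2.imread('pics/scene0.png'); d=cv2.absdiff(f0,s['frame']).max(2)>60
cv2.imwrite('pics/d10.png',s['frame'])
"
```

```text
clock: 26.35
position: [360.9, -7.3, 367.6]
tcp_rot: [0.1, 0.706, 0.098, -0.695]
ft_force: [0.1, -0.3, 0.1]
gripper_width: 87.9
clk 26.35 pos [360.95  -7.3  367.63] shift cm [  3.051   0.098 -19.13 ]
81 turn deg [-1.5492e+02  1.4000e-01 -1.2500e+00]
-99 turn deg [25.07 -0.91 -0.1 ]
F [ 0.1  -0.32  0.1 ] w 87.9 q [-0.05 -0.17  1.98  0.    1.32  1.24]
60 [388.4 408.8]
65 [389.1 399.8]
70 [389.9 390.8]
```

View pics/s10.png

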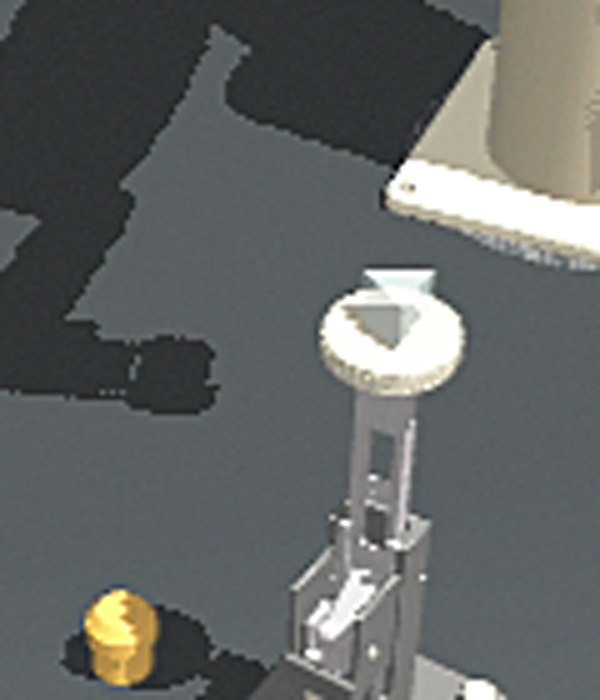

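View pics/t10.png

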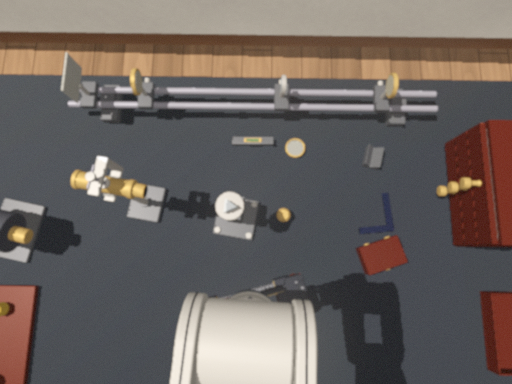

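Rim bottom at zoomed y≈395 means a rise of about 66 mm (expected 65). The prism is upright near the middle, and in the top view every bystander sits at its starting pixels. Handing in.

```bash
python3 -c "
from station import env
print(env.hand_in())"
```

```text
the job is handed in; nothing more can be done
None
```

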